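# Return a spent battery pack through the sprung flap

## Task

Use the pull hook to draw the spent battery pack out from under the wire rack (do not touch the pack with the fingers while any of it is under the rack), and lay the hook back down flat on the bench. Push the pack over the ledge of the return box and in through the sprung flap, so that the pack itself opens the flap, ends up wholly inside the box and the flap closes behind it. Leave the jar and the carton where they are.

Things in the scene. Friction and masses are not known exactly. Their poses are not given: they have to be found in the camera images.
- pack_center (a point): the spent battery pack, a black block with a grey raised top, loose: 105 mm long (own x), 56 wide (own y), 38 high; the full-width lower body is 28 mm high, the raised top 85 x 40 mm. Point at its centre, 19 mm above its underside; own z up. 0.3 to 0.55 kg. Starts on the bench under the rack, long axis within 0.35 rad of the rack's x. Either end may go first into the box
- hook_grip (a point): the pull hook, loose, lying flat: wooden handle 120 mm long (own x), 22 wide (own y), 34 high, centred on this point, 17 mm above its underside. From the handle's end at own +x (9 mm ferrule first) a steel rod 8 mm thick runs along own +x, at this point's height, to an upright blade. About 0.17 kg, balanced within 80 mm of this point towards the blade; take it across the handle
- hook_blade (a point): middle of the hook blade's inner face, which looks to own -x (towards the handle); 280 mm along own +x and 35 mm along own -y from hook_grip, same axes. The blade is 5 mm thick and 30 mm high (1 to 31 mm above the handle's underside) and reaches from the rod to own -y only, its tip 65 mm from the rod's axis
- rack_mouth (a point): low wire rack, fixed. Point on the bench below the middle of its open edge, where the pack comes out: own +x points in under the rack, own y along the edge. It covers own x 0 to 260 mm, y -170 to 170; wires 110 to 122 mm above the bench, free below but for 10 mm posts at x 4 and 256, y -165 and 165. The pack starts with its centre at own x 75 to 115 mm, y -65 to -10
- ledge (a point): centre of the upper face of the return box's ledge (fixed), a flat metal shelf 120 mm long (own x) by 140 mm wide (own y), 110 mm above the bench, without side lips; 12 mm thick, free below except for brackets. Own +x points to the flap and into the box, own z up; the box's front face is at own x = +60 mm
- opening (a point): middle of the lower edge of the box's opening, in its front face, level with the ledge; same axes. 90 mm wide, 66 high, closed by the flap 7 mm behind the face. From 6 mm inside the floor falls at 50 degrees: the pack slides in by itself once three quarters of its length is past the face. Fixed steel box 220 mm deep, 160 wide, 194 high, closed clear top
- flap (a joint): angle of the sprung flap, hinged along the top of the opening: 0 hanging shut, up to 1.45 rad swung inward and up. A light spring shuts it (about 0.02 N m when shut, 0.09 N m wide open; 1 to 3 N at its lower edge opens it); it is polished, so the pack slides under it
- jar: bystander: clear jar with a yellow lid, 64 mm across and 85 mm high, origin at the centre of its underside; loose
- carton: bystander: cardboard carton 70 x 90 mm and 60 mm high, origin at the centre of its underside; loose

How it is judged (in metres and radians):
On the way, in this order (a step that is already met when the one before it is completed fails the run):
1. the hook drags the pack while it is still under the rack (at least 20 mm) (contact force between hook and pack above 0.3 N and distance of pack_center from where it was at the start of the episode above 0.02 m and x of pack_center in the frame of rack_mouth above -0.04 m), for 0.05 s.
2. the pack is out from under the rack (x of pack_center in the frame of rack_mouth below -0.05 m), for 0.1 s.
3. the pack pushes the flap open (value of joint flap above 0.5 rad and contact force between pack and flap above 0.2 N), for 0.05 s.
At the end, for the whole second after the job is handed in: the pack lies at rest wholly inside the return box (its centre 30 to 220 mm behind the front face and below the ledge's height), the flap has swung shut (under 0.08 rad), and the hook lies flat and at rest on the bench (its handle centre and blade centre both under 25 mm high, tilt under 0.1 rad) (x of pack_center in the frame of opening between 0.03 and 0.22 m and y of pack_center in the frame of opening between -0.08 and 0.08 m and height (world z) of pack_center below 0.11 m and value of joint flap below 0.08 rad and linear speed of each of pack, hook below 0.02 m/s and height (world z) of each of hook_grip, hook_blade below 0.025 m and angle between hook_grip's own z axis and vertical below 0.1 rad); the robot touches nothing.
It fails at once if the fingers touch the pack while part of it is still under the rack (x of pack_center in the frame of rack_mouth above -0.028 m and y of pack_center in the frame of rack_mouth between -0.21 and 0.21 m and height (world z) of pack_center below 0.1 m and contact force between the fingers and pack above 0.5 N).
It fails at once if the jar or the carton is pushed more than 20 mm or tipped (distance of any of jar, carton from where it was at the start of the episode above 0.02 m or angle between any of jar, carton's own z axis and vertical above 0.3 rad).
It also fails if it takes over 72 s, if anything falls off the work surface, if the arm or the gripper's body presses on something with over 40 N, if the wrist force passes 120 N, or if a joint passes its speed limit or range.

## Robot

A 6-joint arm with a two-finger parallel gripper is mounted at the origin on the work surface. World frame = base frame: x ahead of the robot, y to its left, z up, the work surface at z = 0. Lengths are in mm, angles in rad, forces in N, time in s.
With the tool pointing down it reaches from about 300 to 875 mm from the base axis. Payload 6.4 kg.
Tool frame: the origin (TCP) lies at the very end of the fingers, on their centre line; the grasp point (between the pads) lies 19 mm behind it (bot.pinch_z is the distance from the TCP to the grasp point, in mm); z points along the fingers, y is the line along which they close (so a half turn about z gives the same grasp; the last joint's range is limited). The gripper opens to 85 mm and grips with 20 to 120 N. Pads are 22 mm wide; open, the fingers measure 114 mm over their backs; the gripper's body (76 mm by 85 mm) begins 54 mm behind the grasp point. The pads swing forward as they close: fully open they stand 13 mm farther back than shut.
Start: joints at [-1.508, 0.181, 1.607, -0, 1.354, -0.206], TCP at [152.721, -554.362, 231.288] pointing down, gripper open.
Joint ranges: [-2.99, 2.99], [-0.89, 2.07], [0.3, 2.58], [-1.14, 4.28], [0, 2.63], [-3.12, 3.12]. Speed limits (rad/s): [2.57, 2.57, 3.01, 3.14, 3.14, 3.14].

## Interface

Orientations are given as a unit quaternion [x, y, z, w].
In Python, from station import bot gives the robot as it stands.
- The arm moves only by the tool apply_moves, never from a script. Its argument "increments" is text: rows parted by semicolons, each of 6 numbers parted by spaces: the shift along the tool's x, y, z in cm, then the turn, a rotation vector about the tool's x, y, z in rad. A call has exactly 5 rows; each row is the pose to reach, as a shift and turn from the pose commanded when the call began, along the tool's axes at that moment; what a row does not reach only later rows make up. A row lasts 1/12 s, in which the tool goes at most 41.7 mm and 7.16 degrees, less where a joint would pass 70% of its speed; a pose out of reach is approached as far as the arm can. A call with a gripper value outside its range is refused whole. "grip" is the gripper's target within -1 to 1 (shut at 1, half-way at 0, fully open at -1), set as the call begins (left out, the last holds). The fingers move at their own pace and stop on an object; "squeeze" is the grip in N (left out, the last holds). Time passes only in rows, so rows that repeat a pose let the fingers close, or fill a call up. It gives the time, the measured TCP pose, the force, the opening and the grip force at its end, in the units of the state.
- bot.read_state(): the state, without advancing time (a new reading comes with each control period).
- bot.camera(name): name is "scene" or "top" or "wrist"; returns (picture, depth): 384x512x3 uint8, red, green, blue; 384x512 float32, mm along the optical axis (not along the pixel's ray), 0 where there is no reading.
- bot.get_calibration(name): a dict with "fx", "fy", "cx", "cy" (pixels), "position" and "attitude" of the camera in the world. Camera axes: x right, y down, z forward; pixel columns grow to the right and rows downward; lengths in mm; the calibration is good to about 2 mm. The wrist camera is an equidistant fisheye: a pixel r from the principal point sees the ray r / f radians off the axis. A picture is of the moment at which its call begins: read the wrist's pose just before it. get_calibration takes no time and is no camera call; for the wrist camera it gives the pose at the moment of the call.
- bot.job_done(): hands the job in; it is judged then, once.
The state is a dict: "time": time; "joint_positions": joint angles; "dq": joint speeds; "joint_efforts": joint torques, N m; "tool_pos": TCP position; "tcp_rot": TCP orientation; "contact_force": force on the tool from outside, world axes, zero at the start; "ft_torque": the same for the moment, N m; "finger_gap": opening from 0.0 (shut) to 1.0 (fully open); "grasp_force": force on a finger pad.
Only numpy, scipy, OpenCV 4.12 (cv2) and the standard library are available. Lean on these libraries where they do the work, as an engineer would, in place of code of your own. Each camera call takes 0.05 s, during which the arm holds its last target. There are 200 camera calls.

## Working session

There is one attempt and no reset: what is moved stays moved. The work goes in short steps, Python scripts to look and compute and a tool call to move; the robot and the scene stay as the last step left them, time stands still between calls to the robot, and variables do not carry over. Pictures are saved under pics/ and viewed, at most 10 in all, crops included, and the job is handed in when it is done.

Besides the shell and the picture viewer there is one more tool, called after "Call:" by a JSON object that holds its "method" and its "body", one argument or row to a line. apply_moves: Moves the arm, as the interface text tells. Its arguments: {"type":"object","properties":{"increments":{"type":"string"},"grip":{"type":"number"},"squeeze":{"type":"number"}},"required":["increments"]}

```bash
mkdir -p pics; ls
cat > h.py <<'E'
import numpy as np,cv2
from scipy.spatial.transform import Rotation as R
from station import bot
def att(c):
    a=np.array(c["attitude"],float)
    return a if a.shape==(3,3) else R.from_quat(a).as_matrix()
def cloud(name):
    im,d=bot.camera(name); c=bot.get_calibration(name)
    v,u=np.mgrid[:384,:512]
    P=np.stack([(u-c["cx"])/c["fx"]*d,(v-c["cy"])/c["fy"]*d,d],-1)
    return im,d,P@att(c).T+np.array(c["position"])
E
python3 - <<'E'
from h import *
for n in ("scene","top"):
    im,d,W=cloud(n); print(bot.get_calibration(n))
    cv2.imwrite(f"pics/{n}.png",cv2.resize(im[...,::-1],(800,600)) ); np.savez(f"{n}.npz",im=im,d=d,W=W)
print(bot.read_state())
E
```

```text
pics
{'fx': 347.9112779572912, 'fy': 347.9112779572912, 'cx': 260.2741172915481, 'cy': 191.51434024395004, 'position': array([1101.79981458, -635.98901635,  832.38523742]), 'attitude': array([ 0.85979996,  0.29301859, -0.12338169, -0.39957613])}
{'fx': 403.5085704641647, 'fy': 403.5085704641647, 'cx': 252.8939399827774, 'cy': 186.8905985481296, 'position': array([ 416.94011769,   40.18186328, 1183.55794999]), 'attitude': array([ 0.70904164, -0.69991692,  0.06584149, -0.0551467 ])}
{'time': 0.1, 'joint_positions': array([-1.50831521e+00,  1.81451497e-01,  1.60789659e+00, -1.38486135e-05,
        1.35379942e+00, -2.06305312e-01]), 'dq': array([-5.59432534e-04, -1.55181722e-03, -3.49705760e-03, -4.25143105e-05,
       -3.97895636e-06,  3.47160219e-04]), 'joint_efforts': array([ 9.45951469e-04, -4.45877266e+01, -3.52235055e+01, -2.31828135e-04,
        4.20530123e-03, -2.85310229e-06]), 'tool_pos': array([ 152.67636939, -553.8517022 ,  230.48833729]), 'tcp_rot': array([ 9.90982316e-01,  1.33990465e-01,  4.91146892e-05, -7.75899889e-04]), 'contact_force': array([ 0.84279935, -0.06761941, -0.75954255]), 'ft_torque': array([-0.01248838, -0.03180031,  0.00546666]), 'grasp_force': 0.0, 'finger_gap': 1.0007333448463973}
```

View pics/top.png

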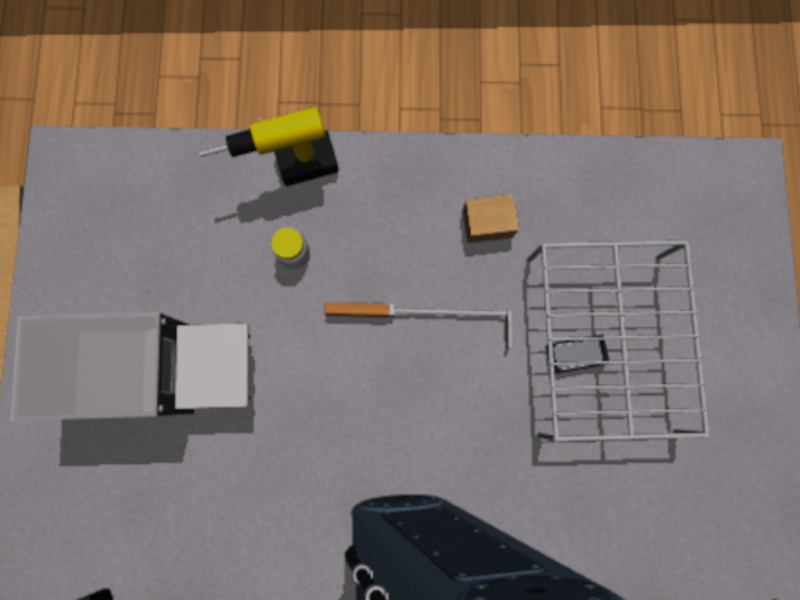

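View pics/scene.png

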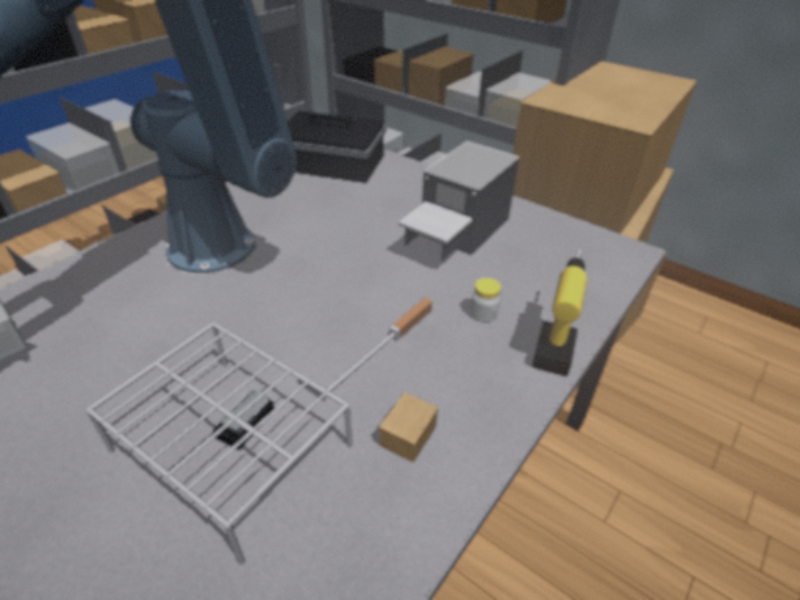

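The top view (800x600) shows the hook handle at (358,309) with its blade at (510,330). The pack is at (580,353) under the rack, and the rack's open edge is near x=550. The ledge is at (212,365) with the box to its left, the jar is at (288,245) and the carton at (490,217). The scene view agrees. I'll measure these from the top depth.

Run:
```python
from h import *
z=np.load("top.npz"); im,d,W=z["im"].astype(int),z["d"],z["W"]
v,u=np.mgrid[:384,:512]; U,V=u/.64,v/.64
Z=W[...,2]; ok=d>0
def box(a,b,c,e): return ok&(U>a)&(U<b)&(V>c)&(V<e)
def rep(n,m):
    p=W[m]; r=cv2.minAreaRect(p[:,:2].astype(np.float32))
    print(n,m.sum(),"z",np.percentile(p[:,2],[5,50,95]).round(1),"mean",p[:,:2].mean(0).round(1),"rect",np.round(r[0],1),np.round(r[1],1),round(r[2],1))
print("bench z",np.percentile(Z[box(300,500,400,470)],[5,50,95]))
r,g,b=im[...,0],im[...,1],im[...,2]
rep("handle",box(315,400,295,325)&(r>b+50)&(Z>25)&(Z<42))
rep("rod+",box(398,505,300,325)&(Z>8))
rep("blade",box(500,520,305,360)&(Z>12))
rep("pack",box(545,615,330,380)&(Z>31)&(Z<50))
rep("packall",box(540,620,325,385)&(Z>15)&(Z<50))
rep("rack",box(520,720,230,450)&(Z>95))
rep("ledge",box(170,260,315,415)&(abs(Z-110)<8))
rep("boxtop",box(5,170,305,425)&(abs(Z-194)<8))
rep("jar",box(260,320,220,275)&(Z>70));rep("carton",box(455,525,185,245)&(Z>50)&(Z<70))
# line dirs
m=box(315,400,295,325)&(r>b+50)&(Z>25)&(Z<42)
print("rack corner rows:")
m=box(520,720,230,450)&(Z>95); p=W[m]
q=cv2.boxPoints(cv2.minAreaRect(p[:,:2].astype(np.float32)));print(q.round(1))
m=box(170,260,315,415)&(abs(Z-110)<8);print(cv2.boxPoints(cv2.minAreaRect(W[m][:,:2].astype(np.float32))).round(1))
crop=z["im"][190:260,330:410,::-1]; cv2.imwrite("pics/pk.png",cv2.resize(crop,None,fx=8,fy=8,interpolation=cv2.INTER_CUBIC))
```

```text
bench z [-2.99583747  0.63007871  4.38254537]
handle 310 z [29.5 34.2 37.8] mean [585.1  94.4] rect [585.7  95.2] [115.7  21.2] 89.2
rod+ 190 z [16.2 21.  24.5] mean [583.7 -83.2] rect [583.8 -83.3] [201.2  15.7] 86.1
blade 83 z [19.  28.9 34.6] mean [ 555.1 -184.3] rect [ 552.3 -181.4] [12.9 69.1] 89.6
pack 457 z [32.5 38.3 42.2] mean [ 509.  -307.9] rect [ 508.8 -314.6] [53.7 99.3] 11.2
packall 603 z [26.4 37.5 41.8] mean [ 508.4 -311.4] rect [ 508.6 -313.6] [ 56.7 104.7] 11.2
rack 2694 z [114.4 119.5 124.6] mean [ 525.3 -361.3] rect [ 530.1 -363.3] [338.7 263.1] 2.0
ledge 2605 z [106.8 110.5 113.8] mean [473.9 337.7] rect [475.7 340.1] [157.9 131.6] 3.0
boxtop 6145 z [191.4 194.5 197.3] mean [466.3 503.8] rect [467.3 504.2] [160.1 225. ] 2.5
jar 326 z [79.5 85.2 88.8] mean [694.6 220.4] rect [695.5 221.1] [54.8 54.5] 69.1
carton 755 z [56.  60.7 64.1] mean [ 760.2 -151.1] rect [ 761.4 -151.5] [71.3 90.8] 8.0
rack corner rows:
[[ 356.2 -237.8]
 [ 365.4 -500.7]
 [ 704.  -488.9]
 [ 694.8 -225.9]]
[[393.4 401.6]
 [400.4 270.2]
 [558.  278.6]
 [551.1 409.9]]
```

View pics/pk.png

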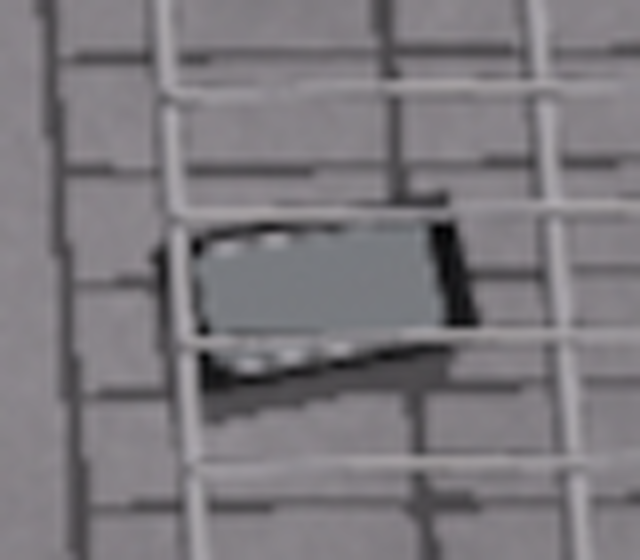

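Everything matches the given sizes: the pack is at (509,-314), rotated 11° and at rack x≈81, y≈-20. The hook grip is at (585,95) pointing -y, and the ledge centre is about (475,340) facing +y. Next is a planner that prints the rows for me.

```bash
cat >> h.py <<'E'
from scipy.spatial.transform import Slerp
def down(phi,tilt=0.):
    """tool down, tool x at world angle phi (deg); tilt (deg) leans the tool about world x afterwards"""
    f=np.radians(phi); x=np.array([np.cos(f),np.sin(f),0]); z=np.array([0,0,-1.])
    return R.from_euler("x",tilt,degrees=True)*R.from_matrix(np.stack([x,np.cross(z,x),z],1))
def plan(wps):
    """wps: (xyz, Rotation, calls). Prints the tool-axes rows of each call."""
    s=bot.read_state(); p,r=np.array(s["tool_pos"]),R.from_quat(s["tcp_rot"])
    print("t",s["time"],"from",p.round(1),"F",s["contact_force"].round(1),"gap",round(s["finger_gap"],3),"gf",s["grasp_force"])
    for q,rq,n in wps:
        sl=Slerp([0,1],R.concatenate([r,rq])); q=np.array(q,float)
        for c in range(n):
            a0=c/n; p0=p+(q-p)*a0; r0=sl(a0); rows=[]
            for k in range(1,6):
                a=(c+k/5)/n
                rows.append(" ".join(f"{w:.2f}" for w in list(r0.inv().apply(p+(q-p)*a-p0)/10))+" "+" ".join(f"{w:.3f}" for w in (r0.inv()*sl(a)).as_rotvec()))
            print("; ".join(rows).replace("-0.000","0").replace("0.000","0"))
        p,r=q,rq; print("->",q)
E
python3 - <<'E'
from h import *
plan([((585,70,150),down(89.2),5),((585,70,50),down(89.2),1),((585,70,5),down(89.2),1)])
E
```

```text
t 0.1 from [ 152.7 -553.9  230.5] F [ 0.8 -0.1 -0.8] gap 1.001 gf 0.0
2.33 -1.95 0.33 0 0 -0.052; 4.66 -3.89 0.65 0 0 -0.103; 6.99 -5.84 0.98 0 0 -0.155; 9.32 -7.78 1.30 0 0 -0.206; 11.65 -9.73 1.63 0 0 -0.258
2.75 -1.29 0.32 0 0 -0.052; 5.50 -2.58 0.65 0 0 -0.103; 8.25 -3.87 0.97 0 0 -0.155; 11.00 -5.15 1.30 0 0 -0.206; 13.74 -6.44 1.62 0 0 -0.258
2.99 -0.55 0.32 0 0 -0.052; 5.97 -1.09 0.65 0 0 -0.103; 8.96 -1.64 0.97 0 0 -0.155; 11.95 -2.18 1.29 0 0 -0.206; 14.93 -2.73 1.62 0 0 -0.258
3.03 0.23 0.32 0 0 -0.052; 6.05 0.47 0.65 0 0 -0.103; 9.08 0.70 0.97 0 0 -0.155; 12.11 0.93 1.29 0 0 -0.206; 15.13 1.17 1.61 0 0 -0.258
2.87 1.00 0.32 0 0 -0.052; 5.74 1.99 0.64 0 0 -0.103; 8.60 2.99 0.97 0 0 -0.155; 11.47 3.99 1.29 0 0 -0.206; 14.34 4.98 1.61 0 0 -0.258
-> [585.  70. 150.]
0.00 0.00 2.00 0 0 0; 0.00 0.00 4.00 0 0 0; 0.00 0.00 6.00 0 0 0; 0.00 0.00 8.00 0 0 0; 0.00 0.00 10.00 0 0 0
-> [585.  70.  50.]
0.00 0.00 0.90 0 0 0; 0.00 0.00 1.80 0 0 0; 0.00 0.00 2.70 0 0 0; 0.00 0.00 3.60 0 0 0; 0.00 0.00 4.50 0 0 0
-> [585.  70.   5.]
```

Call:
{"method": "apply_moves", "body": {
  "increments": "2.3 -1.9 0.3 0 0 -0.052; 4.7 -3.9 0.7 0 0 -0.103; 7 -5.8 1 0 0 -0.155; 9.3 -7.8 1.3 0 0 -0.206; 11.6 -9.7 1.6 0 0 -0.258",
  "grip": -1
}}

```text
time: 0.52
tool_pos: [239.2, -428.4, 214.6]
tcp_rot: [0.965, 0.261, 0.0, -0.001]
contact_force: [1.4, -0.3, -0.3]
finger_gap: 1.0
grasp_force: 0.0
```

Call:
{"method": "apply_moves", "body": {
  "increments": "2.8 -1.3 0.3 0 0 -0.052; 5.5 -2.6 0.7 0 0 -0.103; 8.2 -3.9 1 0 0 -0.155; 11 -5.2 1.3 0 0 -0.206; 13.7 -6.4 1.6 0 0 -0.258"
}}

```text
time: 0.93
tool_pos: [325.5, -304.2, 198.9]
tcp_rot: [0.924, 0.383, -0.0, -0.0]
contact_force: [1.0, 0.2, 0.3]
finger_gap: 1.007
grasp_force: 0.0
```

Call:
{"method": "apply_moves", "body": {
  "increments": "3 -0.6 0.3 0 0 -0.052; 6 -1.1 0.7 0 0 -0.103; 9 -1.6 1 0 0 -0.155; 12 -2.2 1.3 0 0 -0.206; 14.9 -2.7 1.6 0 0 -0.258"
}}

```text
time: 1.35
tool_pos: [411.8, -179.7, 182.9]
tcp_rot: [0.866, 0.499, -0.0, -0.0]
contact_force: [0.3, -0.1, 0.7]
finger_gap: 1.004
grasp_force: 0.0
```

Call:
{"method": "apply_moves", "body": {
  "increments": "3 0.2 0.3 0 0 -0.052; 6 0.5 0.7 0 0 -0.103; 9.1 0.7 1 0 0 -0.155; 12.1 0.9 1.3 0 0 -0.206; 15.1 1.2 1.6 0 0 -0.258"
}}

```text
time: 1.77
tool_pos: [498.1, -55.4, 166.8]
tcp_rot: [0.795, 0.607, -0.0, -0.0]
contact_force: [0.2, -0.4, -0.0]
finger_gap: 0.999
grasp_force: 0.0
```

Call:
{"method": "apply_moves", "body": {
  "increments": "2.9 1 0.3 0 0 -0.052; 5.8 2 0.7 0 0 -0.103; 9 3.1 1 0 0 -0.155; 12 4.1 1.3 0 0 -0.206; 14.3 5 1.6 0 0 -0.258"
}}

```text
time: 2.18
tool_pos: [584.7, 69.8, 150.7]
tcp_rot: [0.71, 0.704, -0.0, -0.0]
contact_force: [-0.2, -0.7, 0.7]
finger_gap: 0.996
grasp_force: 0.0
```

Run:
```python
from h import *
plan([((585,70,50),down(89.2),1),((585,70,5),down(89.2),1)])
```

```text
t 2.1833 from [584.7  69.8 150.7] F [-0.2 -0.7  0.7] gap 0.996 gf 0.0
0.00 0.01 2.01 0 0 0.001; 0.01 0.01 4.03 0 0 0.002; 0.01 0.02 6.04 0 0 0.003; 0.02 0.03 8.05 0 0 0.004; 0.02 0.03 10.07 -0.001 0 0.006
-> [585.  70.  50.]
0.00 0.00 0.90 0 0 0; 0.00 0.00 1.80 0 0 0; 0.00 0.00 2.70 0 0 0; 0.00 0.00 3.60 0 0 0; 0.00 0.00 4.50 0 0 0
-> [585.  70.   5.]
```

Call:
{"method": "apply_moves", "body": {
  "increments": "0 0 2 0 0 0; 0 0 4 0 0 0; 0 0 6 0 0 0; 0 0 8 0 0 0; 0 0 10 0 0 0"
}}

```text
time: 2.6
tool_pos: [583.7, 67.7, 49.9]
tcp_rot: [0.711, 0.703, -0.0, -0.0]
contact_force: [1.0, 0.2, 0.6]
finger_gap: 1.002
grasp_force: 0.0
```

Call:
{"method": "apply_moves", "body": {
  "increments": "0 0 1 0 0 0; 0 0 2 0 0 0; 0 0 3 0 0 0; 0 0 4 0 0 0; 0 0 4.5 0 0 0"
}}

```text
time: 3.02
tool_pos: [583.9, 67.4, 5.4]
tcp_rot: [0.711, 0.703, -0.0, -0.0]
contact_force: [-1.4, 0.1, -0.4]
finger_gap: 1.0
grasp_force: 0.0
```

Call:
{"method": "apply_moves", "body": {
  "increments": "0 0 0 0 0 0; 0 0 0 0 0 0; 0 0 0 0 0 0; 0 0 0 0 0 0; 0 0 0 0 0 0",
  "grip": 1,
  "squeeze": 60
}}

```text
time: 3.43
tool_pos: [584.7, 67.4, 7.0]
tcp_rot: [0.711, 0.703, 0.0, 0.0]
contact_force: [-0.4, 0.6, -0.5]
finger_gap: 0.301
grasp_force: 0.0
```

Call:
{"method": "apply_moves", "body": {
  "increments": "0 0 0 0 0 0; 0 0 0 0 0 0; 0 0 0 0 0 0; 0 0 0 0 0 0; 0 0 0 0 0 0"
}}

```text
time: 3.85
tool_pos: [585.0, 67.4, 7.2]
tcp_rot: [0.711, 0.703, 0.001, 0.001]
contact_force: [-0.4, 0.2, 6.3]
finger_gap: 0.248
grasp_force: 60.0
```

Call:
{"method": "apply_moves", "body": {
  "increments": "0 0 -1 0 0 0; 0 0 -2 0 0 0; 0 0 -3 0 0 0; 0 0 -4 0 0 0; 0 0 -5 0 0 0"
}}

```text
time: 4.27
tool_pos: [584.2, 67.5, 57.6]
tcp_rot: [0.711, 0.703, 0.0, 0.0]
contact_force: [0.5, -1.0, -2.0]
finger_gap: 0.247
grasp_force: 59.1
```

Run:
```python
from h import *
im,d,W=cloud("top"); Z=W[...,2]; ok=d>0
p=W[ok&(Z>30)&(Z<110)&(W[...,0]>530)&(W[...,0]<600)&(W[...,1]<-20)&(W[...,1]>-215)]
for a,b in ((-60,-20),(-100,-60),(-140,-100),(-172,-140),(-200,-172)):
    q=p[(p[:,1]<b)&(p[:,1]>a)]; print(a,b,len(q),q.mean(0).round(1) if len(q) else "", q.min(0).round(1) if len(q) else "",q.max(0).round(1) if len(q) else "")
cv2.imwrite("pics/t2.png",cv2.resize(im[...,::-1],(800,600)))
plan([])
```

```text
-60 -20 44 [581.9 -39.9  71.1] [578.6 -59.8  62.9] [585.  -20.8  77. ]
-100 -60 42 [582.2 -80.3  71.7] [579.  -99.5  67.8] [586.  -60.   77.4]
-140 -100 36 [ 581.  -120.9   71.4] [ 577.4 -138.1   67.5] [ 585.9 -102.    75.6]
-172 -140 36 [ 580.7 -156.4   70.9] [ 577.5 -172.    65.8] [ 584.1 -140.7   76.1]
-200 -172 77 [ 560.3 -183.4   74.2] [ 531.1 -188.9   50.9] [ 583.9 -173.9   85.7]
t 4.3167 from [585.8  67.4  59.8] F [ 1.   1.1 -0.5] gap 0.246 gf 59.20060873031616
```

Run:
```python
from h import *
D=down(101)
plan([((513,-124.6,60),D,2),((513,-124.6,9.5),D,1),((475.4,65.7,9.5),D,4)])
```

```text
t 4.3167 from [585.8  67.4  59.8] F [ 1.   1.1 -0.5] gap 0.246 gf 59.20060873031616
-1.93 -0.70 -0.00 0 0 -0.020; -3.86 -1.41 -0.01 0.001 0 -0.041; -5.79 -2.11 -0.01 0.001 0 -0.061; -7.71 -2.82 -0.02 0.001 0 -0.082; -9.64 -3.52 -0.02 0.002 0 -0.102
-1.85 -0.90 -0.00 0 0 -0.020; -3.69 -1.79 -0.01 0.001 0 -0.041; -5.54 -2.69 -0.01 0.001 0 -0.061; -7.39 -3.59 -0.02 0.001 0 -0.082; -9.23 -4.49 -0.02 0.002 0 -0.102
-> [ 513.  -124.6   60. ]
0.00 0.00 1.01 0 0 0; 0.00 0.00 2.02 0 0 0; 0.00 0.00 3.03 0 0 0; 0.00 0.00 4.04 0 0 0; 0.00 0.00 5.05 0 0 0
-> [ 513.  -124.6    9.5]
0.97 -0.00 0.00 0 0 0; 1.94 -0.01 0.00 0 0 0; 2.91 -0.01 0.00 0 0 0; 3.88 -0.01 0.00 0 0 0; 4.85 -0.01 0.00 0 0 0
0.97 -0.00 0.00 0 0 0; 1.94 -0.01 0.00 0 0 0; 2.91 -0.01 0.00 0 0 0; 3.88 -0.01 0.00 0 0 0; 4.85 -0.01 0.00 0 0 0
0.97 -0.00 0.00 0 0 0; 1.94 -0.01 0.00 0 0 0; 2.91 -0.01 0.00 0 0 0; 3.88 -0.01 0.00 0 0 0; 4.85 -0.01 0.00 0 0 0
0.97 -0.00 0.00 0 0 0; 1.94 -0.01 0.00 0 0 0; 2.91 -0.01 0.00 0 0 0; 3.88 -0.01 0.00 0 0 0; 4.85 -0.01 0.00 0 0 0
-> [475.4  65.7   9.5]
```

Call:
{"method": "apply_moves", "body": {
  "increments": "-1.9 -0.7 0 0 0 -0.02; -3.9 -1.4 0 0 0 -0.041; -5.8 -2.1 0 0 0 -0.061; -7.7 -2.8 0 0 0 -0.082; -9.6 -3.5 0 0 0 -0.102"
}}

```text
time: 4.73
tool_pos: [547.7, -28.9, 56.7]
tcp_rot: [0.674, 0.739, 0.0, 0.0]
contact_force: [0.7, -0.0, -1.7]
finger_gap: 0.246
grasp_force: 59.2
```

Call:
{"method": "apply_moves", "body": {
  "increments": "-1.8 -0.9 0 0 0 -0.02; -3.7 -1.8 0 0 0 -0.041; -5.5 -2.7 0 0 0 -0.061; -7.4 -3.6 0 0 0 -0.082; -9.2 -4.5 0 0 0 -0.102"
}}

```text
time: 5.15
tool_pos: [511.2, -124.8, 56.8]
tcp_rot: [0.636, 0.772, 0.0, 0.0]
contact_force: [0.4, 0.4, -1.7]
finger_gap: 0.246
grasp_force: 59.2
```

Run:
```python
from h import *
im,d,W=cloud("top")
cv2.imwrite("pics/t3.png",cv2.resize(im[150:300,250:460][...,::-1],None,fx=3.8,fy=3.8,interpolation=cv2.INTER_CUBIC))
D=down(101)
plan([((513,-124.6,9.5),D,1)])
```

```text
t 5.2 from [ 510.4 -127.8   56.7] F [ 0.4 -3.1 -1.8] gap 0.245 gf 59.16535556316376
0.05 0.06 0.94 0 0 0; 0.11 0.13 1.89 0 0.001 0; 0.16 0.19 2.83 0 0.001 0.001; 0.22 0.26 3.78 0 0.002 0.001; 0.27 0.32 4.72 0 0.002 0.001
-> [ 513.  -124.6    9.5]
```

View pics/t3.png

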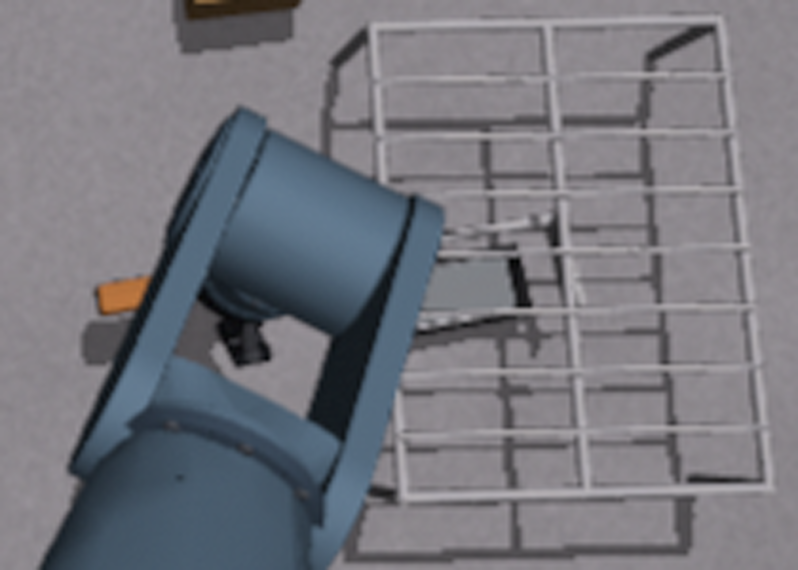

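The blade, at (555–580, 225–300) in the crop, is just behind the pack's rear edge at (515–530, 255–310) and parallel to it. The rod is clear on the far side of the pack. Lowering and pulling.

Call:
{"method": "apply_moves", "body": {
  "increments": "0 0.2 0.9 0 0 0; 0.1 0.2 1.9 0 0 0; 0.1 0.2 2.8 0 0 0; 0.1 0.3 3.8 0 0 0; 0.1 0.3 4.7 0 0 0"
}}

```text
time: 5.62
tool_pos: [513.9, -121.1, 7.6]
tcp_rot: [0.636, 0.772, -0.0, -0.001]
contact_force: [-0.0, -0.3, -1.5]
finger_gap: 0.251
grasp_force: 59.2
```

Call:
{"method": "apply_moves", "body": {
  "increments": "0.5 0 0 0 0 0; 1.4 0 0 0 0 0; 2.4 0 0 0 0 0; 3.4 0 0 0 0 0; 4.4 0 0 0 0 0"
}}

```text
time: 6.03
tool_pos: [505.3, -77.7, 9.2]
tcp_rot: [0.636, 0.772, -0.0, -0.0]
contact_force: [0.4, -1.5, -2.4]
finger_gap: 0.245
grasp_force: 59.8
```

Call:
{"method": "apply_moves", "body": {
  "increments": "1 0 0 0 0 0; 2 0 0 0 0 0; 3 0 0 0 0 0; 4 0 0 0 0 0; 5 0 0 0 0 0"
}}

```text
time: 6.45
tool_pos: [496.1, -28.9, 9.4]
tcp_rot: [0.636, 0.772, 0.0, 0.0]
contact_force: [0.6, -1.0, -2.3]
finger_gap: 0.248
grasp_force: 59.8
```

Call:
{"method": "apply_moves", "body": {
  "increments": "1 0 0 0 0 0; 2 0 0 0 0 0; 3 0 0 0 0 0; 4 0 0 0 0 0; 5 0 0 0 0 0"
}}

```text
time: 6.87
tool_pos: [486.6, 20.0, 9.3]
tcp_rot: [0.636, 0.772, 0.0, 0.0]
contact_force: [-0.3, -1.3, -2.7]
finger_gap: 0.245
grasp_force: 59.8
```

Call:
{"method": "apply_moves", "body": {
  "increments": "1 0 0 0 0 0; 2 0 0 0 0 0; 3 0 0 0 0 0; 4 0 0 0 0 0; 4.8 0 0 0 0 0"
}}

```text
time: 7.28
tool_pos: [477.2, 67.3, 9.3]
tcp_rot: [0.636, 0.772, -0.0, -0.0]
contact_force: [-0.5, -1.6, -2.0]
finger_gap: 0.249
grasp_force: 59.8
```

Run:
```python
from h import *
im,d,W=cloud("top"); Z=W[...,2]; ok=d>0
cv2.imwrite("pics/t4.png",cv2.resize(im[130:330,200:460][...,::-1],None,fx=3,fy=3,interpolation=cv2.INTER_CUBIC))
m=ok&(Z>26)&(Z<48)&(W[...,0]>400)&(W[...,0]<515)&(W[...,1]<20)&(W[...,1]>-400)
r=cv2.minAreaRect(W[m][:,:2].astype(np.float32));print(m.sum(),r)
plan([])
```

```text
735 ((478.8202819824219, -114.49215698242188), (73.54763793945312, 155.12081909179688), 10.791096687316895)
t 7.3333 from [476.7  68.3   9.2] F [-0.6  0.6 -2.1] gap 0.246 gf 59.912540316581726
```

View pics/t4.png

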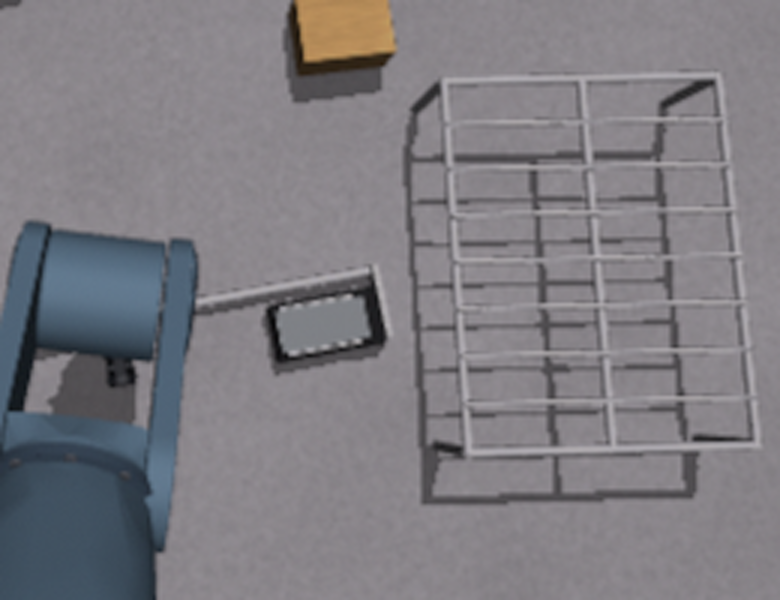

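The pack is out at about (325,325) in the crop, well clear of the rack, with the hook beside it. Next I back the hook off, move it away and lay it down.

Call:
{"method": "apply_moves", "body": {
  "increments": "-1 0 0 0 0 0; -2 0 0 0 0 0; -2 1.5 0 0 0 0; -2 3 0 0 0 0; -2 4.5 0 0 0 0"
}}

```text
time: 7.75
tool_pos: [526.6, 53.6, 9.4]
tcp_rot: [0.637, 0.771, 0.0, 0.0]
contact_force: [-0.5, 0.1, -1.8]
finger_gap: 0.247
grasp_force: 59.9
```

Call:
{"method": "apply_moves", "body": {
  "increments": "0 1.5 0 0 0 0; 0 3 0 0 0 0; 0 3.5 0 0 0 0; 0 3.5 0.1 0 0 0; 0 3.5 0.2 0 0 0"
}}

```text
time: 8.17
tool_pos: [559.4, 61.1, 6.9]
tcp_rot: [0.636, 0.771, -0.0, -0.0]
contact_force: [-0.4, -0.7, -1.5]
finger_gap: 0.245
grasp_force: 59.9
```

Call:
{"method": "apply_moves", "body": {
  "increments": "0 0 0 0 0 0; 0 0 0 0 0 0; 0 0 0 0 0 0; 0 0 0 0 0 0; 0 0 0 0 0 0",
  "grip": -1
}}

```text
time: 8.58
tool_pos: [559.9, 61.8, 7.5]
tcp_rot: [0.636, 0.772, 0.0, 0.0]
contact_force: [-0.1, 0.2, -0.0]
finger_gap: 0.936
grasp_force: 0.0
```

Call:
{"method": "apply_moves", "body": {
  "increments": "0 0 0 0 0 0; 0 0 0 0 0 0; 0 0 -1 0 0 0; 0 0 -2 0 0 0; 0 0 -4 0 0 0"
}}

```text
time: 9.0
tool_pos: [558.6, 62.0, 46.8]
tcp_rot: [0.636, 0.772, -0.001, -0.001]
contact_force: [0.2, 0.1, -0.6]
finger_gap: 1.001
grasp_force: 0.0
```

Call:
{"method": "apply_moves", "body": {
  "increments": "0 0 -3 0 0 0; 1 0 -6 0 0 0; 3 0 -8 0 0 0; 6 -3 -9 0 0 0; 9 -7 -9 0 0 0"
}}

```text
time: 9.42
tool_pos: [486.2, 133.1, 141.8]
tcp_rot: [0.636, 0.771, 0.003, 0.003]
contact_force: [0.5, 1.7, 0.4]
finger_gap: 0.998
grasp_force: 0.0
```

Run:
```python
from h import *
im,d,W=cloud("top"); Z=W[...,2]; ok=d>0
cv2.imwrite("pics/t5.png",cv2.resize(im[...,::-1],(800,600)))
m=ok&(Z>26)&(Z<48)&(W[...,0]>410)&(W[...,0]<530)&(W[...,1]<-50)&(W[...,1]>-215)
r=cv2.minAreaRect(W[m][:,:2].astype(np.float32));print("pack",m.sum(),r)
m&=Z>34
r=cv2.minAreaRect(W[m][:,:2].astype(np.float32));print("packtop",m.sum(),r)
for n,a in (("front face/ledge",(170,260)),):
  v,u=np.mgrid[:384,:512]
  m=ok&(abs(Z-110)<6)&(W[...,1]<345)&(W[...,1]>200)&(W[...,0]>380)&(W[...,0]<570)
  r=cv2.minAreaRect(W[m][:,:2].astype(np.float32));print("ledge part",m.sum(),r)
m=ok&(abs(Z-194)<8)&(W[...,1]>350)
print("boxtop",cv2.boxPoints(cv2.minAreaRect(W[m][:,:2].astype(np.float32))).round(1))
plan([])
```

```text
pack 681 ((473.4140625, -134.34742736816406), (55.417030334472656, 104.95974731445312), 10.923646926879883)
packtop 473 ((472.78778076171875, -128.61032104492188), (46.085880279541016, 84.95223999023438), 11.820241928100586)
ledge part 1171 ((474.80401611328125, 315.1203308105469), (60.024620056152344, 140.1763153076172), 89.61963653564453)
boxtop [[382.6 612.8]
 [392.4 385.7]
 [552.5 392.6]
 [542.7 619.7]]
t 9.4667 from [475.2 136.2 137.6] F [-5.6  5.7 -2.8] gap 0.999 gf 0.0
```

View pics/t5.png

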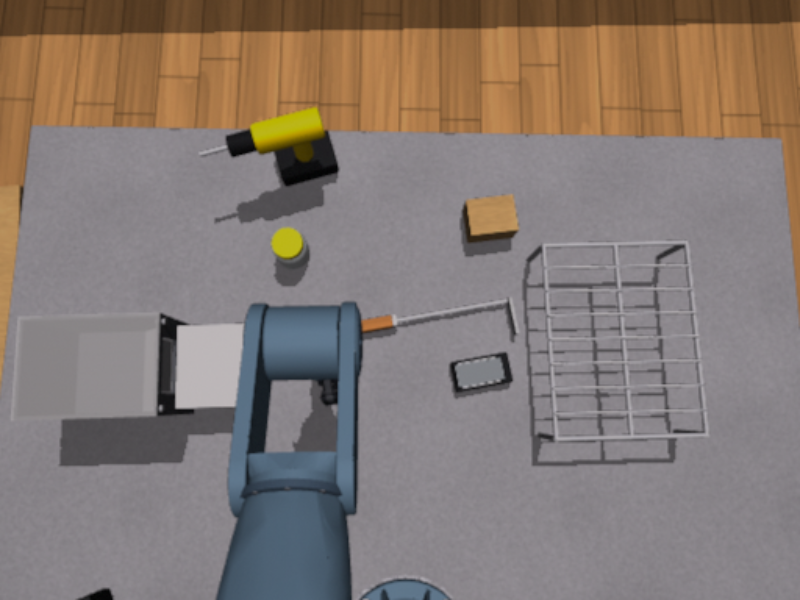

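The hook lies flat with its handle at about (375,325), clear of the pack at (481,372). Now grasp the pack.

Run:
```python
from h import *
D=down(101)
plan([((473.2,-133.7,110),D,2),((473.2,-133.7,60),D,1),((473.2,-133.7,2),D,1)])
```

```text
t 9.4667 from [475.2 136.2 137.6] F [-5.6  5.7 -2.8] gap 0.999 gf 0.0
-2.65 -0.54 0.27 0 0 0; -5.29 -1.08 0.54 -0.001 -0.001 0; -7.94 -1.62 0.81 -0.001 -0.001 0.001; -10.58 -2.16 1.09 -0.002 -0.001 0.001; -13.23 -2.70 1.36 -0.002 -0.001 0.001
-2.65 -0.54 0.27 0 0 0; -5.29 -1.07 0.55 -0.001 -0.001 0; -7.94 -1.61 0.82 -0.001 -0.001 0.001; -10.58 -2.15 1.10 -0.002 -0.001 0.001; -13.23 -2.69 1.37 -0.002 -0.001 0.001
-> [ 473.2 -133.7  110. ]
0.00 0.00 1.00 0 0 0; 0.00 0.00 2.00 0 0 0; 0.00 0.00 3.00 0 0 0; 0.00 0.00 4.00 0 0 0; 0.00 0.00 5.00 0 0 0
-> [ 473.2 -133.7   60. ]
0.00 0.00 1.16 0 0 0; 0.00 0.00 2.32 0 0 0; 0.00 0.00 3.48 0 0 0; 0.00 0.00 4.64 0 0 0; 0.00 0.00 5.80 0 0 0
-> [ 473.2 -133.7    2. ]
```

Call:
{"method": "apply_moves", "body": {
  "increments": "-2.6 -0.5 0.3 0 0 0; -5.3 -1.1 0.5 0 0 0; -7.9 -1.6 0.8 0 0 0; -10.6 -2.2 1.1 0 0 0; -13.2 -2.7 1.4 0 0 0"
}}

```text
time: 9.88
tool_pos: [482.0, -3.7, 124.3]
tcp_rot: [0.636, 0.772, 0.0, 0.001]
contact_force: [0.7, -0.1, 0.3]
finger_gap: 0.996
grasp_force: 0.0
```

Call:
{"method": "apply_moves", "body": {
  "increments": "-2.6 -0.5 0.3 0 0 0; -5.3 -1.1 0.5 0 0 0; -7.9 -1.6 0.8 0 0 0; -10.6 -2.2 1.1 0 0 0; -13.2 -2.7 1.4 0 0 0"
}}

```text
time: 10.3
tool_pos: [480.7, -138.8, 110.2]
tcp_rot: [0.636, 0.772, 0.0, 0.001]
contact_force: [1.8, -0.6, -0.3]
finger_gap: 0.998
grasp_force: 0.0
```

Call:
{"method": "apply_moves", "body": {
  "increments": "0 0 0 0 0 0; 0 0 0 0 0 0; 0 0 0 0 0 0; 0 0 0 0 0 0; 0 0 0 0 0 0"
}}

```text
time: 10.72
tool_pos: [480.7, -136.1, 109.5]
tcp_rot: [0.636, 0.772, 0.0, 0.0]
contact_force: [-0.2, -0.1, -0.4]
finger_gap: 1.0
grasp_force: 0.0
```

Run:
```python
from h import *
D=down(101)
plan([((473.2,-133.7,40),D,1),((473.2,-133.7,2),D,1)])
```

```text
t 10.7167 from [ 480.7 -136.1  109.5] F [-0.2 -0.1 -0.4] gap 1.0 gf 0.0
0.08 -0.14 1.39 0 0 0; 0.15 -0.27 2.78 0 0 0.001; 0.23 -0.41 4.17 0 0 0.001; 0.31 -0.55 5.56 0 0 0.001; 0.38 -0.69 6.95 0 0 0.001
-> [ 473.2 -133.7   40. ]
0.00 0.00 0.76 0 0 0; 0.00 0.00 1.52 0 0 0; 0.00 0.00 2.28 0 0 0; 0.00 0.00 3.04 0 0 0; 0.00 0.00 3.80 0 0 0
-> [ 473.2 -133.7    2. ]
```

Call:
{"method": "apply_moves", "body": {
  "increments": "0.2 -0.3 0 0 0 0; 0.4 -0.7 1.5 0 0 0; 0.4 -0.7 3.5 0 0 0; 0.4 -0.7 5.5 0 0 0; 0.4 -0.7 7 0 0 0"
}}

```text
time: 11.13
tool_pos: [472.2, -133.5, 38.1]
tcp_rot: [0.636, 0.772, -0.0, -0.0]
contact_force: [0.5, -0.1, -0.6]
finger_gap: 1.0
grasp_force: 0.0
```

Call:
{"method": "apply_moves", "body": {
  "increments": "0 0 1 0 0 0; 0 0 2 0 0 0; 0 0 3 0 0 0; 0 0 3.7 0 0 0; 0 0 3.7 0 0 0"
}}

```text
time: 11.55
tool_pos: [472.2, -134.0, 1.0]
tcp_rot: [0.636, 0.772, -0.0, -0.001]
contact_force: [0.6, 0.3, -0.1]
finger_gap: 0.997
grasp_force: 0.0
```

Call:
{"method": "apply_moves", "body": {
  "increments": "0 0 0 0 0 0; 0 0 0 0 0 0; 0 0 0 0 0 0; 0 0 0 0 0 0; 0 0 0 0 0 0",
  "grip": 1,
  "squeeze": 60
}}

```text
time: 11.97
tool_pos: [473.6, -134.9, 3.1]
tcp_rot: [0.636, 0.772, 0.0, 0.001]
contact_force: [-0.2, 0.1, 6.1]
finger_gap: 0.645
grasp_force: 64.8
```

Call:
{"method": "apply_moves", "body": {
  "increments": "0 0 0 0 0 0; 0 0 0 0 0 0; 0 0 0 0 0 0; 0 0 -1 0 0 0; 0 0 -3 0 0 0"
}}

```text
time: 12.38
tool_pos: [470.6, -133.2, 30.6]
tcp_rot: [0.636, 0.772, -0.0, -0.003]
contact_force: [0.3, 0.4, -3.0]
finger_gap: 0.638
grasp_force: 64.6
```

Call:
{"method": "apply_moves", "body": {
  "increments": "0 0 -3 0 0 0; 0 0 -6 0 0 0; 0 0 -9 0 0 0; 0 0 -11.5 0 0 0; 0 0 -12.5 0 0 0"
}}

```text
time: 12.8
tool_pos: [474.5, -135.3, 161.3]
tcp_rot: [0.636, 0.772, 0.001, 0.003]
contact_force: [1.4, -0.6, -3.7]
finger_gap: 0.646
grasp_force: 64.8
```

Run:
```python
from h import *
D=down(92.5)
plan([((474,270,165),D,3),((475.3,323.5,165),D,1)])
```

```text
t 12.8 from [ 474.5 -135.3  161.3] F [ 1.4 -0.6 -3.7] gap 0.646 gf 64.8047125339508
2.65 0.51 -0.03 0 0 0.010; 5.31 1.03 -0.06 0.001 0 0.020; 7.96 1.54 -0.10 0.001 0.001 0.030; 10.61 2.05 -0.13 0.001 0.001 0.040; 13.26 2.57 -0.16 0.002 0.001 0.049
2.67 0.38 -0.03 0 0 0.010; 5.35 0.76 -0.06 0.001 0 0.020; 8.02 1.14 -0.09 0.001 0.001 0.030; 10.70 1.52 -0.12 0.001 0.001 0.040; 13.37 1.91 -0.15 0.002 0.001 0.049
2.69 0.25 -0.03 0 0 0.010; 5.38 0.50 -0.06 0.001 0 0.020; 8.07 0.74 -0.08 0.001 0.001 0.030; 10.76 0.99 -0.11 0.001 0.001 0.040; 13.45 1.24 -0.14 0.002 0.001 0.049
-> [474. 270. 165.]
1.07 0.07 0.00 0 0 0; 2.14 0.15 0.00 0 0 0; 3.20 0.22 0.00 0 0 0; 4.27 0.29 0.00 0 0 0; 5.34 0.36 0.00 0 0 0
-> [475.3 323.5 165. ]
```

Call:
{"method": "apply_moves", "body": {
  "increments": "2.6 0.5 0 0 0 0.01; 5.3 1 0 0 0 0.02; 8 1.5 0 0 0 0.03; 10.6 2 0 0 0 0.04; 13.3 2.6 0 0 0 0.049"
}}

```text
time: 13.22
tool_pos: [471.8, 2.3, 156.2]
tcp_rot: [0.655, 0.755, -0.0, -0.001]
contact_force: [0.1, -0.7, -3.3]
finger_gap: 0.648
grasp_force: 64.7
```

Call:
{"method": "apply_moves", "body": {
  "increments": "2.7 0.4 0 0 0 0.01; 5.4 0.8 0 0 0 0.02; 8 1.1 0 0 0 0.03; 10.7 1.5 0 0 0 0.04; 13.4 1.9 0 0 0 0.049"
}}

```text
time: 13.63
tool_pos: [471.6, 137.6, 156.2]
tcp_rot: [0.673, 0.739, -0.001, -0.001]
contact_force: [0.1, 0.5, -3.5]
finger_gap: 0.639
grasp_force: 64.7
```

Call:
{"method": "apply_moves", "body": {
  "increments": "2.7 0.2 0 0 0 0.01; 5.4 0.5 0 0 0 0.02; 8 0.7 0 0 0 0.03; 10.7 1 0 0 0 0.04; 13.4 1.2 0 0 0 0.049"
}}

```text
time: 14.05
tool_pos: [471.1, 271.9, 156.0]
tcp_rot: [0.691, 0.723, -0.001, -0.0]
contact_force: [0.8, -0.1, -3.0]
finger_gap: 0.647
grasp_force: 64.7
```

Call:
{"method": "apply_moves", "body": {
  "increments": "1.5 0.1 0 0 0 0; 3 0.2 0 0 0 0; 4 0.3 0 0 0 0; 4.5 0.3 0 0 0 0; 4.5 0.3 0 0 0 0"
}}

```text
time: 14.47
tool_pos: [472.5, 316.4, 156.5]
tcp_rot: [0.691, 0.723, -0.001, -0.0]
contact_force: [0.2, -0.0, -3.1]
finger_gap: 0.64
grasp_force: 64.6
```

Call:
{"method": "apply_moves", "body": {
  "increments": "0 0 0 0 0 0; 0 0 0 0 0 0; 0 0 0 0 0 0; 0 0 0 0 0 0; 0 0 0 0 0 0"
}}

```text
time: 14.88
tool_pos: [473.3, 315.5, 157.3]
tcp_rot: [0.691, 0.723, 0.0, 0.0]
contact_force: [0.5, 0.7, -2.9]
finger_gap: 0.645
grasp_force: 64.6
```

Run:
```python
from h import *
im,d,W=cloud("top")
cv2.imwrite("pics/t6.png",cv2.resize(im[170:300,0:220][...,::-1],None,fx=3.6,fy=3.6,interpolation=cv2.INTER_CUBIC))
im,d,W=cloud("scene")
cv2.imwrite("pics/s6.png",cv2.resize(im[60:200,200:360][...,::-1],None,fx=4.2,fy=4.2,interpolation=cv2.INTER_CUBIC))
D=down(92.5)
plan([((475.3,323.5,115),D,1)])
```

```text
t 14.9833 from [473.2 315.7 157.3] F [-0.3  0.8 -3.3] gap 0.646 gf 64.63042259216309
0.15 0.05 0.85 0 0 0; 0.31 0.10 1.69 0 0 0; 0.46 0.14 2.54 0 0 0.001; 0.62 0.19 3.38 0 0 0.001; 0.77 0.24 4.23 0 0 0.001
-> [475.3 323.5 115. ]
```

View pics/s6.png

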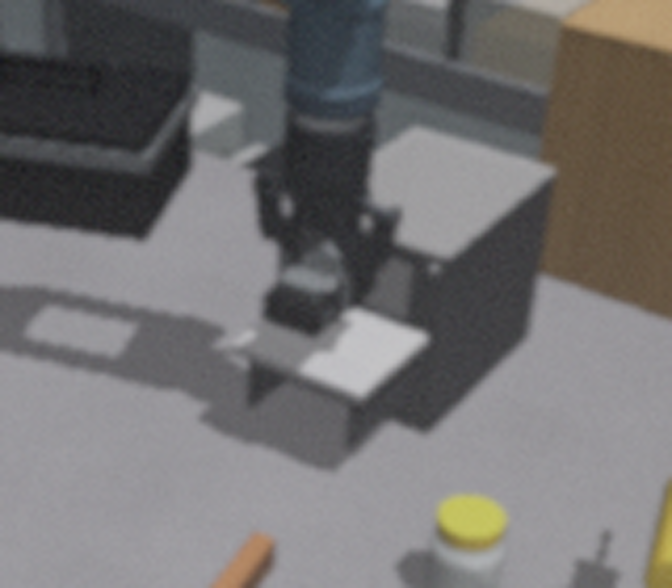

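The pack hangs over the ledge. I'll cross-check the ledge's lateral centre from the unobstructed initial scene-camera cloud.

Run:
```python
from h import *
for n in ("scene","top"):
    z=np.load(n+".npz"); W,d=z["W"],z["d"]; Z=W[...,2]
    sel=lambda lo,hi,y0,y1:(d>0)&(Z>lo)&(Z<hi)&(W[...,0]>350)&(W[...,0]<600)&(W[...,1]>y0)&(W[...,1]<y1)
    for nm,m in (("ledge",sel(105,115,240,380)),("top",sel(188,200,370,640))):
        p=W[m][:,:2]; r=cv2.minAreaRect(p.astype(np.float32)); 
        print(n,nm,m.sum(),"Z",np.median(Z[m]).round(1),cv2.boxPoints(r).round(1).tolist(), "x pct at band",[ (np.percentile(p[abs(p[:,1]-y)<12][:,0],[1,99]).round(1).tolist()) for y in ((290,320,350) if nm=="ledge" else (420,500))])
im,d,W=cloud("scene");Z=W[...,2]
# held pack: visible side points
m=(d>0)&(Z>150)&(Z<200)&(W[...,1]<300)&(W[...,1]>240)&(W[...,0]>420)&(W[...,0]<540)
print("pack rear",m.sum(),np.percentile(W[m],[1,50,99],axis=0).round(1).tolist())
```

```text
scene ledge 572 Z 109.1 [[404.79998779296875, 378.6000061035156], [407.5, 269.0], [551.0999755859375, 272.5], [548.4000244140625, 382.1000061035156]] x pct at band [[410.9, 547.4], [409.3, 548.3], [409.4, 545.6]]
scene top 1070 Z 193.0 [[382.29998779296875, 615.9000244140625], [393.3999938964844, 385.79998779296875], [558.0, 393.70001220703125], [546.9000244140625, 623.7999877929688]] x pct at band [[393.4, 554.1], [392.4, 549.1]]
top ledge 2110 Z 110.6 [[404.29998779296875, 379.79998779296875], [405.79998779296875, 272.29998779296875], [545.2000122070312, 274.29998779296875], [543.7000122070312, 381.79998779296875]] x pct at band [[408.1, 544.5], [407.7, 543.9], [404.8, 543.7]]
top top 6120 Z 194.5 [[382.3999938964844, 613.0], [392.29998779296875, 390.3999938964844], [552.2000122070312, 397.5], [542.2999877929688, 620.0999755859375]] x pct at band [[392.9, 549.7], [389.7, 546.2]]
pack rear 212 [[453.0, 258.8, 154.1], [484.5, 272.4, 179.8], [506.7, 299.2, 192.9]]
```

View pics/t6.png

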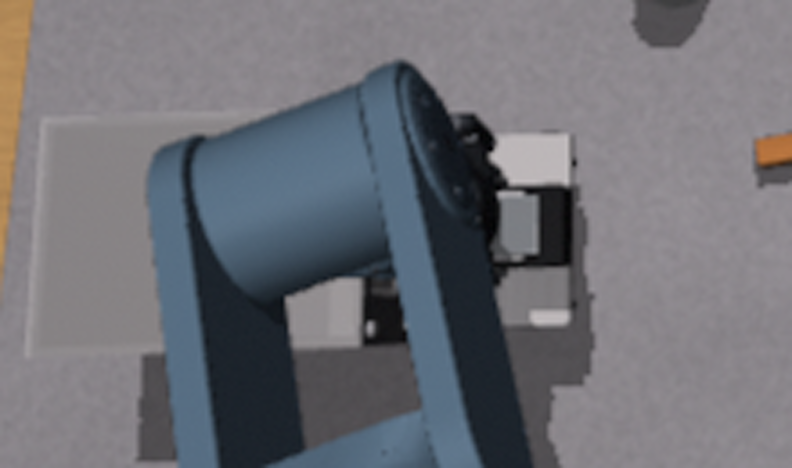

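The pack is square to the ledge and near its centre. I refine to (475.5,328) and lower it.

Call:
{"method": "apply_moves", "body": {
  "increments": "0.5 0.2 0.3 0 0 0; 1 0.3 1 0 0 0; 1.2 0.3 2 0 0 0; 1.2 0.3 3 0 0 0; 1.2 0.3 4 0 0 0"
}}

```text
time: 15.45
tool_pos: [474.9, 328.1, 115.4]
tcp_rot: [0.691, 0.723, -0.001, -0.0]
contact_force: [-0.8, 0.9, -2.7]
finger_gap: 0.639
grasp_force: 64.7
```

Call:
{"method": "apply_moves", "body": {
  "increments": "0 0 0.1 0 0 0; 0 0 0.2 0 0 0; 0 0 0.2 0 0 0; 0 0 0.2 0 0 0; 0 0 0.2 0 0 0"
}}

```text
time: 15.87
tool_pos: [475.8, 328.1, 115.6]
tcp_rot: [0.691, 0.723, 0.0, 0.0]
contact_force: [-0.4, 0.4, -3.3]
finger_gap: 0.645
grasp_force: 64.6
```

Run:
```python
from h import *
plan([])
```

```text
t 15.8667 from [475.8 328.1 115.6] F [-0.4  0.4 -3.3] gap 0.645 gf 64.63589787483215
```

Call:
{"method": "apply_moves", "body": {
  "increments": "0 0 0.1 0 0 0; 0 0 0.2 0 0 0; 0 0 0.3 0 0 0; 0 0 0.3 0 0 0; 0 0 0.3 0 0 0"
}}

```text
time: 16.28
tool_pos: [475.8, 328.2, 113.2]
tcp_rot: [0.691, 0.723, 0.0, 0.0]
contact_force: [-3.4, -1.3, 6.5]
finger_gap: 0.642
grasp_force: 65.6
```

Call:
{"method": "apply_moves", "body": {
  "increments": "0 0 0 0 0 0; 0 0 0 0 0 0; 0 0 0 0 0 0; 0 0 0 0 0 0; 0 0 0 0 0 0",
  "grip": -1
}}

```text
time: 16.7
tool_pos: [475.6, 328.1, 112.1]
tcp_rot: [0.691, 0.723, 0.0, 0.0]
contact_force: [-0.1, 0.8, 0.5]
finger_gap: 1.001
grasp_force: 0.0
```

Call:
{"method": "apply_moves", "body": {
  "increments": "0 0 0 0 0 0; 0 0 0 0 0 0; 0 0 -1 0 0 0; 0 0 -3 0 0 0; 0 0 -5 0 0 0"
}}

```text
time: 17.12
tool_pos: [475.0, 327.8, 162.6]
tcp_rot: [0.691, 0.723, -0.001, -0.0]
contact_force: [0.8, -0.4, 1.0]
finger_gap: 1.0
grasp_force: 0.0
```

Call:
{"method": "apply_moves", "body": {
  "increments": "0 0 -2 0 0 0; 0 0 -4 0 0 0; 0 0 -4 0 0 0; 0 0 -4 0 0 0; 0 0 -4 0 0 0"
}}

```text
time: 17.53
tool_pos: [475.2, 327.9, 201.8]
tcp_rot: [0.691, 0.723, -0.0, -0.0]
contact_force: [-0.8, -0.1, -0.2]
finger_gap: 0.999
grasp_force: 0.0
```

Run:
```python
from h import *
D=down(92.5,20)
plan([((479,240,200),D,2),((479,240,122),D,1)])
```

```text
t 17.5333 from [475.2 327.9 201.8] F [-0.8 -0.1 -0.2] gap 0.999 gf 0.0
-0.88 -0.00 0.02 -0.002 0.035 0; -1.76 -0.00 0.04 -0.003 0.070 0; -2.64 -0.01 0.06 -0.005 0.105 0; -3.52 -0.01 0.07 -0.006 0.140 0; -4.40 -0.01 0.09 -0.008 0.174 0.001
-0.87 -0.00 -0.13 -0.002 0.035 0; -1.74 -0.00 -0.27 -0.003 0.070 0; -2.61 -0.00 -0.40 -0.005 0.105 0; -3.48 -0.00 -0.54 -0.006 0.140 0; -4.35 -0.00 -0.67 -0.008 0.174 0.001
-> [479. 240. 200.]
-0.53 -0.02 1.47 0 0 0; -1.07 -0.05 2.93 0 0 0; -1.60 -0.07 4.40 0 0 0; -2.13 -0.09 5.86 0 0 0; -2.67 -0.12 7.33 0 0 0
-> [479. 240. 122.]
```

Call:
{"method": "apply_moves", "body": {
  "increments": "-0.9 0 0 0 0.035 0; -1.8 0 0 0 0.07 0; -2.6 0 0 0 0.105 0; -3.5 0 0 0 0.14 0; -4.4 0 0.1 0 0.174 0",
  "grip": 1
}}

```text
time: 17.95
tool_pos: [476.6, 283.6, 199.8]
tcp_rot: [0.688, 0.72, 0.06, -0.064]
contact_force: [0.8, 0.1, 0.2]
finger_gap: 0.3
grasp_force: 0.0
```

Call:
{"method": "apply_moves", "body": {
  "increments": "-0.9 0 -0.1 0 0.035 0; -1.7 0 -0.3 0 0.07 0; -2.6 0 -0.4 0 0.105 0; -3.5 0 -0.5 0 0.14 0; -4.4 0 -0.7 0 0.174 0"
}}

```text
time: 18.37
tool_pos: [478.5, 239.1, 198.8]
tcp_rot: [0.681, 0.712, 0.119, -0.127]
contact_force: [1.6, -0.3, -0.6]
finger_gap: -0.002
grasp_force: 0.0
```

Run:
```python
from h import *
im,d,W=cloud("top");Z=W[...,2]
cv2.imwrite("pics/t7.png",cv2.resize(im[170:300,0:220][...,::-1],None,fx=3.6,fy=3.6,interpolation=cv2.INTER_CUBIC))
m=(d>0)&(Z>132)&(Z<153)&(W[...,0]>410)&(W[...,0]<545)&(W[...,1]>255)&(W[...,1]<395)
print(m.sum(),cv2.minAreaRect(W[m][:,:2].astype(np.float32)))
D=down(92.5,20)
plan([((478,240,122),D,1)])
```

```text
834 ((459.08477783203125, 339.11541748046875), (88.4163818359375, 114.27792358398438), 2.992175340652466)
t 18.4167 from [478.7 237.4 198.4] F [ 1.1 -1.6 -1.9] gap 0.004 gf 0.0
-0.47 -0.01 1.45 -0.004 0 -0.001; -0.95 -0.01 2.91 -0.007 -0.001 -0.001; -1.42 -0.02 4.36 -0.011 -0.001 -0.002; -1.90 -0.03 5.81 -0.015 -0.001 -0.003; -2.37 -0.03 7.27 -0.018 -0.001 -0.004
-> [478. 240. 122.]
```

View pics/t7.png

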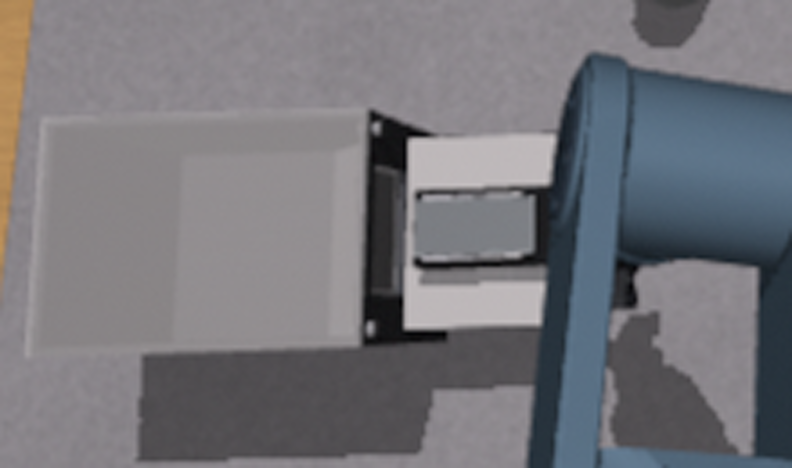

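The pack sits centred and square on the ledge: rows 190–268, against the opening's 168–297 (crop pixels). Lowering behind it and pushing.

Call:
{"method": "apply_moves", "body": {
  "increments": "-0.5 0 1.5 0 0 0; -1 0 2.9 0 0 0; -1.4 0 4.4 0 0 0; -1.9 0 5.8 0 0 0; -2.4 0 7.2 0 0 0"
}}

```text
time: 18.83
tool_pos: [478.4, 241.7, 122.7]
tcp_rot: [0.681, 0.712, 0.119, -0.126]
contact_force: [0.0, -0.3, 0.4]
finger_gap: 0.001
grasp_force: 0.0
```

Run:
```python
from h import *
D=down(92.5,20)
plan([((473.5,345,123),D,2),((472.3,379,123),D,1)])
```

```text
t 18.8333 from [478.4 241.7 122.7] F [ 0.  -0.3  0.4] gap 0.001 gf 0.0
0.97 -0.00 0.35 -0.002 0 0; 1.95 -0.00 0.70 -0.004 0 0; 2.92 -0.01 1.05 -0.005 0 -0.001; 3.89 -0.01 1.40 -0.007 0 -0.001; 4.87 -0.01 1.75 -0.009 0.001 -0.001
0.97 -0.00 0.35 -0.002 0 0; 1.95 -0.01 0.70 -0.004 0 0; 2.92 -0.01 1.05 -0.005 0 -0.001; 3.89 -0.02 1.40 -0.007 0 -0.001; 4.87 -0.02 1.75 -0.009 0.001 -0.001
-> [473.5 345.  123. ]
0.64 0.00 0.23 0 0 0; 1.28 0.01 0.47 0 0 0; 1.92 0.01 0.70 0 0 0; 2.56 0.02 0.93 0 0 0; 3.20 0.02 1.16 0 0 0
-> [472.3 379.  123. ]
```

Call:
{"method": "apply_moves", "body": {
  "increments": "0.7 0 0.3 0 0 0; 1.5 0 0.5 0 0 0; 2.3 0 0.8 0 0 0; 3.1 0 1.1 0 0 0; 3.9 0 1.4 0 0 0"
}}

```text
time: 19.25
tool_pos: [477.9, 284.1, 125.6]
tcp_rot: [0.68, 0.712, 0.12, -0.125]
contact_force: [0.5, -2.2, 0.5]
finger_gap: 0.0
grasp_force: 1.0
```

Call:
{"method": "apply_moves", "body": {
  "increments": "0.7 0 0.2 0 0 0; 1.4 0 0.5 0 0 0; 2.1 0 0.8 0 0 0; 2.8 0 1 0 0 0; 3.5 0 1.3 0 0 0"
}}

```text
time: 19.67
tool_pos: [476.8, 320.4, 125.3]
tcp_rot: [0.681, 0.712, 0.12, -0.124]
contact_force: [-0.2, -9.8, 7.5]
finger_gap: 0.003
grasp_force: 4.5
```

Call:
{"method": "apply_moves", "body": {
  "increments": "0.6 0 0.2 0 0 0; 1.2 0 0.4 0 0 0; 1.8 0 0.7 0 0 0; 2.4 0 0.9 0 0 0; 3 0 1.1 0 0 0"
}}

```text
time: 20.08
tool_pos: [475.5, 352.6, 125.4]
tcp_rot: [0.681, 0.712, 0.12, -0.124]
contact_force: [0.2, -4.9, 4.8]
finger_gap: -0.001
grasp_force: 1.9
```

Call:
{"method": "apply_moves", "body": {
  "increments": "0.5 0 0.2 0 0 0; 1 0 0.4 0 0 0; 1.5 0 0.6 0 0 0; 2 0 0.7 0 0 0; 2.5 0 0.9 0 0 0"
}}

```text
time: 20.5
tool_pos: [473.0, 379.5, 124.3]
tcp_rot: [0.681, 0.712, 0.12, -0.125]
contact_force: [0.3, 0.6, 0.0]
finger_gap: -0.003
grasp_force: 0.0
```

Run:
```python
from h import *
im,d,W=cloud("top");Z=W[...,2]
cv2.imwrite("pics/t8.png",cv2.resize(im[170:300,0:220][...,::-1],None,fx=3.6,fy=3.6,interpolation=cv2.INTER_CUBIC))
plan([])
```

```text
t 20.55 from [472.9 380.2 124.4] F [-0.4 -0.  -0.2] gap 0.002 gf 0.0
```

View pics/t8.png

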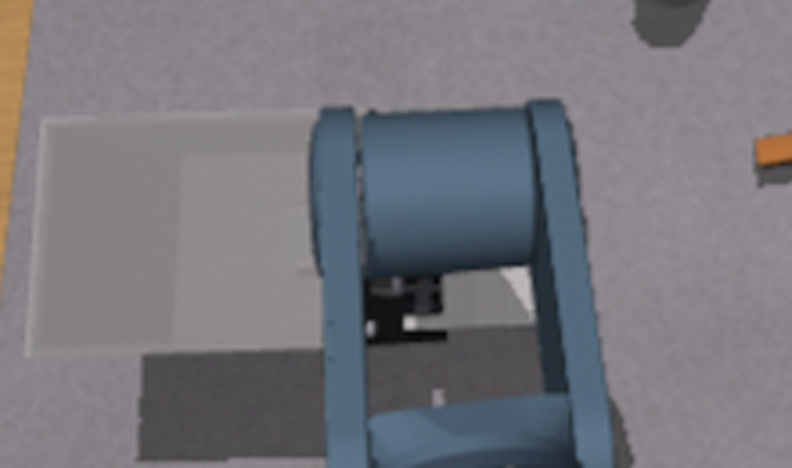

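The push force fell to zero, which suggests the pack slid off into the box. I retreat and check numerically, since the picture allowance is used up.

Call:
{"method": "apply_moves", "body": {
  "increments": "-2.4 0 -0.8 0 0 0; -4.7 0 -1.7 0 0 0; -7 0 -2.6 0 0 0; -9.4 0 -3.4 0 0 0; -11.7 0 -4.3 0 0 0"
}}

```text
time: 20.97
tool_pos: [478.6, 253.3, 124.8]
tcp_rot: [0.68, 0.712, 0.12, -0.125]
contact_force: [-0.2, -0.6, 1.0]
finger_gap: -0.001
grasp_force: 0.0
```

Call:
{"method": "apply_moves", "body": {
  "increments": "-3 0 -1 0 0 0; -6 0 -2 0 0 0; -8 0 -4 0 0 0; -10 0 -6 0 0 0; -10 0 -8 0 0 0"
}}

```text
time: 21.38
tool_pos: [483.9, 130.2, 165.2]
tcp_rot: [0.682, 0.711, 0.119, -0.126]
contact_force: [0.2, 0.4, 0.5]
finger_gap: 0.001
grasp_force: 0.0
```

Call:
{"method": "apply_moves", "body": {
  "increments": "-2 0 -1 0 0 0; -4 0 -2 0 0 0; -6 0 -3 0 0 0; -8 0 -4 0 0 0; -8 0 -4 0 0 0"
}}

```text
time: 21.8
tool_pos: [489.5, 41.0, 177.0]
tcp_rot: [0.682, 0.711, 0.12, -0.124]
contact_force: [0.8, -0.7, 0.5]
finger_gap: -0.001
grasp_force: 0.0
```

Run:
```python
from h import *
for n in ("top","scene"):
    im,d,W=cloud(n); z=np.load(n+".npz"); im0,d0,W0=z["im"].astype(int),z["d"],z["W"]
    diff=np.abs(im.astype(int)-im0).sum(2)
    inbox=(W0[...,0]>375)&(W0[...,0]<570)&(W0[...,1]>250)&(W0[...,1]<640)&(W0[...,2]>95)
    m=inbox&(diff>60); print(n,"changed",m.sum(),"of",inbox.sum())
    if m.sum(): print("  at",np.percentile(W0[m],[2,50,98],axis=0).round(0).tolist(),"rgb now",im[m].mean(0).round(),"before",im0[m].mean(0).round())
    m=inbox&(abs(d-d0)>10); print("  depth changed",m.sum(), W[m].mean(0).round() if m.any() else "")
    Z=W[...,2]
    m=(d>0)&(Z>118)&(Z<160)&(W[...,0]>410)&(W[...,0]<545)&(W[...,1]>265)&(W[...,1]<380);print("  over ledge",m.sum())
    r,g,b=[im[...,i].astype(int) for i in range(3)]
    h=(d>0)&(r>b+50)&(W[...,0]>500)&(W[...,0]<610)&(W[...,1]>0)&(W[...,1]<170)&(Z<60);print("  handle",h.sum(),W[h].mean(0).round(1),np.percentile(Z[h],[5,95]).round(1))
    for nm,q in (("jar",(660,730,190,255,70)),("carton",(715,810,-205,-95,50))):
        f=lambda X,dd:X[(dd>0)&(X[...,0]>q[0])&(X[...,0]<q[1])&(X[...,1]>q[2])&(X[...,1]<q[3])&(X[...,2]>q[4])&(X[...,2]<100)].mean(0).round(1)
        print("  ",nm,f(W0,d0),f(W,d))
plan([])
```

```text
top changed 0 of 9274
  depth changed 29 [ 426.   73. 1074.]
  over ledge 0
  handle 316 [552.   89.4  33.5] [24.3 37.4]
   jar [694.6 220.4  85. ] [694.6 220.4  85.1]
   carton [ 760.2 -151.1   60.4] [ 760.1 -151.1   60.7]
scene changed 0 of 2861
  depth changed 55 [629. 191. 316.]
  over ledge 0
  handle 128 [558.5  83.8  33. ] [30.2 35.7]
   jar [700.9 214.9  82.3] [701.3 215.   82.4]
   carton [ 765.9 -156.9   59.1] [ 766.  -157.1   59.2]
t 21.9 from [488.6  43.8 176.4] F [-0.4  0.1 -0.6] gap 0.001 gf 0.0
```

Run:
```python
from h import *
im,d,W=cloud("top"); z=np.load("top.npz"); im0,W0=z["im"].astype(int),z["W"]
diff=np.abs(im.astype(int)-im0).sum(2)
inbox=(W0[...,0]>385)&(W0[...,0]<560)&(W0[...,1]>385)&(W0[...,1]<620)&(W0[...,2]>150)
for t in (12,20,30,40): 
    m=inbox&(diff>t); print(t,m.sum(), W0[m][:,:2].mean(0).round() if m.any() else "")
print("signed mean in box",(im.astype(int)-im0)[inbox].mean())
n,l,s,c=cv2.connectedComponentsWithStats((diff>60).astype(np.uint8))
for i in range(1,n):
    if s[i,4]>40: print("changed",s[i],W[l==i].mean(0).round(),im[l==i].mean(0).round())
```

```text
12 6128 [467. 503.]
20 6005 [467. 506.]
30 2181 [466. 481.]
40 45 [464. 424.]
signed mean in box 9.259713701431492
changed [  204   175   196   209 19123] [356. -35. 444.] [ 81.  92. 104.]
changed [353 213  38  31 670] [ 502. -318.   22.] [139. 135. 140.]
```

Run:
```python
from h import *
im,d,W=cloud("top"); z=np.load("top.npz"); im0=z["im"].astype(int)
t7=cv2.resize(cv2.imread("pics/t7.png")[...,::-1],(220,130),interpolation=cv2.INTER_AREA).astype(int)
A=im[170:300,:220].astype(int).mean(2)
B=im0[170:300,:220].mean(2); C=t7.mean(2)
f=lambda X:cv2.resize(X[32:98,10:120].astype(np.float32),(11,8),interpolation=cv2.INTER_AREA).round().astype(int)
print("now");print(f(A));print("t7");print(f(C));print("start");print(f(B))
```

```text
now
[[146 141 141 141 141 141 140 140 141  68  98]
 [143 137 137 138 144 144 145 145 153  54 136]
 [142 137 137 137 146 147 147 147 151  60 150]
 [141 137 137 137 147 147 147 149 143  58 155]
 [139 137 137 138 147 147 147 149 144  55 159]
 [138 136 137 138 146 147 147 145 149  56 164]
 [137 136 136 138 146 146 147 147 155  35 153]
 [138 138 139 139 143 142 140 138 139  55  70]]
t7
[[143 139 138 139 139 138 138 138 139  66  96]
 [140 134 135 135 141 142 142 143 151  53 134]
 [140 134 134 135 144 144 145 145 152  59 126]
 [138 134 134 135 144 144 144 145 152  57 120]
 [137 134 134 135 144 144 145 145 152  54 121]
 [136 134 134 135 144 144 144 145 152  55 135]
 [135 134 134 136 144 144 144 145 152  34 151]
 [136 136 136 137 140 140 138 136 136  53  68]]
start
[[136 132 131 131 131 131 131 131 131  62  91]
 [133 127 128 128 134 134 135 135 142  50 127]
 [132 127 127 128 136 137 137 137 144  56 140]
 [131 127 127 128 136 137 137 137 144  53 144]
 [130 127 127 128 136 137 137 137 144  51 148]
 [128 127 127 128 136 137 137 137 144  51 152]
 [128 127 127 128 136 136 137 137 144  32 143]
 [128 128 129 130 133 132 131 128 129  50  64]]
```

Run:
```python
from h import *
X=[]
for _ in range(4): X.append(bot.camera("top")[0].astype(float))
A=np.mean(X,0).mean(2); B=np.load("top.npz")["im"].astype(float).mean(2)
D=A-B*1.075
np.set_printoptions(linewidth=250)
print("cols",list(range(60,116,2)))
for v in range(200,270,3): print(v,cv2.resize(D[v:v+3,60:116].astype(np.float32),(28,1),interpolation=cv2.INTER_AREA).round().astype(int)[0])
c=bot.get_calibration("top")
Rm=att(c);o=np.array(c["position"])
for p in [(473,391,194),(473,391,110),(471,421,150),(471,421,90),(467,491,20),(463,590,20),(473,398,170),(430,398,176)]:
    q=Rm.T@(np.array(p)-o); print(p,(q[:2]/q[2]*c["fx"]+[c["cx"],c["cy"]]).round(1))
s=np.load("scene.npz"); S=bot.camera("scene")[0].astype(float).mean(2)-s["im"].mean(2)*1.0
W0=s["W"]; m=(W0[...,0]>380)&(W0[...,0]<570)&(W0[...,1]>380)&(W0[...,1]<410)&(W0[...,2]>100)&(W0[...,2]<190)
v,u=np.where(m);print("scene face px",u.min(),u.max(),v.min(),v.max())
print(S[v.min()-2:v.max()+3:2,u.min()-2:u.max()+3:2].round().astype(int))
```

```text
cols [60, 62, 64, 66, 68, 70, 72, 74, 76, 78, 80, 82, 84, 86, 88, 90, 92, 94, 96, 98, 100, 102, 104, 106, 108, 110, 112, 114]
200 [0 0 0 0 0 0 0 0 0 0 0 0 0 0 0 0 0 0 0 0 0 0 1 0 0 0 0 0]
203 [ 0  0  0  0  0  0 -1  0  0  0  0  0  0  0  0  0  0  0  0  0  0  1  0  1  1  0  0  0]
206 [1 0 0 0 0 0 0 0 0 0 0 0 0 0 0 0 0 0 0 0 0 1 0 0 1 1 0 0]
209 [0 0 0 0 0 0 0 0 0 0 0 0 0 0 0 0 0 0 0 0 0 0 1 1 0 1 0 0]
212 [ 0  0  0  0  0  0  0 -1  0  0  0  0  0  0  0  0  0  0  0  0  0  0  0  1  0  1  1 -1]
215 [ 0  0  0  0  0  0  0  0  0  0  0  0  0  0  0  0  0  0  0  0  0  1  0  1  0  1 -1 -1]
218 [ 0  0  0  0  0  0 -1  0  0  0  0  0  0  0  0  0  0  0  0  0  0  1  1  1  1  1  0  0]
221 [ 0  0  0  0  0  0  0  0  0  0  0  0  0  0  0  0  0  0 -1 -1  0  1  1  1  0  0  0  0]
224 [  0   0   0   0   0   0   0   0   0   0   0   0  -2  -1  -1  -3 -14 -18 -20 -12   0   0   1   1   1   1   0   0]
227 [  0   0  -1   0   0  -1   0   0   0   0   2   2   2   1   3   5 -10 -22 -21 -10   0   1   1   1   1   0   0   0]
230 [  0   0   0   0   0   0   0   0   0   0   1   1   1   0   2   4 -10 -23 -22 -10   0   0   0   1  
[... 2350 characters left out ...]
 3]
 [  0  -1  -2  -3   1  -1  -2  -1  -1  -6   2  -1  -2  -3  -6  -5   4  -3  -1  -1   2]
 [  0  -4  -3  -4  -6   0  -2  -5  -5  -1  -5  -1   2  -4  -2  -3  -1   4   1   5  -6]
 [ -2  -1  -1  -2  -1  -1  -2  -1  -1  -4   0 -10  -6   0  -1   0   0  -4   2  -2  -4]
 [ -4   0  -1  -2  -4  -2  -2  -4  -2  -2  -3  -2  -3  -4  -3  -1  -1   0  -4   0  -4]
 [ -1  -1  -2  -2  -3  -2  -1  -1  -1  -2  -3  -2  -1  -2  -1  -1  -9  -4  -3  -2  -4]
 [ -3  -3  -3   0  -2  -3  -3  -4  -2  -2  -2  -1  -2  -4  -5  -2  -2   1  -3  -1   2]
 [ -3  -2  -2  -3  -1  -1  -3  -1  -2  -2  -3   0  -2  -2  -2  -1  -1   1  -4  -2  -7]
 [ -1  -1   0  -4  -3  -2   0  -2  -3  -1  -2  -2   0  -3   0  -2  -4   3  -5  -3  -1]]
```

Comparing the averaged top view with the start picture shows the pack inside the box, at about 85 mm behind the face and resting on the slope. The flap area looks unchanged from shut, the hook is flat, and the jar and carton haven't moved. Handing in.

```bash
python3 -c "
from station import bot
print(bot.job_done())"
```

```text
the job is handed in; nothing more can be done
None
```

I've handed the job in, but the interface didn't return a verdict. By my last camera checks, the pack was dragged out with the hook and pushed in through the flap, and lies about 85 mm inside the box with the flap shut; the hook is flat on the bench and the jar and carton haven't moved.

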